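# Clear the slide rack off the imaging box and hold its lid at the balance point

## Task

The wire-handled slide rack has been left standing on the lid of the light-tight imaging box: hang it by its wire handle across both prongs of the drying stand's hook and let go of it, keeping it upright and the lid shut meanwhile. Then take the lid's handle bar, swing the lid up to its over-centre balance point, a little past upright, without letting it fall over backwards, and finish still gripping the bar there, with the lid still. Do not push the bottle, the dish or the objective about.

Things in the scene. Friction and masses are not known exactly. Their poses are not given: they have to be found in the camera images.
- rack: Loose steel slide rack, about 160 g (varies): an open tray 60 (x) x 90 (y) x 34 mm high holding glass slides, with a rigid wire bail (handle) arching over it. Starts upright on the lid. Origin: centre of its underside; z up through the tray. To hang it, bring it in from the front of the prongs, its bar just above the tips, the tray below them.
- rack_bail (a point): Middle of the bail's top bar: a straight round bar of 8 mm diameter along the rack's y, 120 mm between the axes of its two legs (112 mm clear inside), its axis 112 mm above the rack's underside. The bail does not move relative to the tray.
- stand: Fixed steel drying stand: base plate 150 x 120 x 10 mm (reaching from x = -55 to +95 mm in its frame) and a post 75 mm behind the origin (+x) that carries a two-pronged hook. Two parallel prongs of 7 mm wire, at y = -38 and +38 mm, run from the post towards the stand's -x, with upturned tips. Origin: under the middle of the hook's seat, at table height.
- hook_seat (a point): Middle between the prongs, at the top of their level seats, 176 mm up; axes as the stand's. Seat from x = -18 to +18 mm; in front the tips rise to 199 mm at x = -27 mm, behind, the wire rises to 189 mm and meets a crossbar at x = +75 mm. A hung bail bar lies along the stand's y, its axis about 180 mm up. 69 mm clear between the prongs: fingers fit there, the tray does not.
- housing: Fixed black light-tight imaging box, 115 (x) x 200 (y) x 86 mm high, open at the top under its lid; a short round camera port stands out 30 mm on its +y side, 40 mm up. Origin: centre of its underside; its front faces its -x.
- lid_hinge (a point): Middle of the lid's hinge line, along the box's far (+x) top edge, 57.5 mm from the box's centre and 86 mm above the table; axes as the box's, the hinge turns about its y.
- lid_bar (a point): Middle of the lid's handle bar: a straight round steel bar of 10 mm diameter, parallel to the hinge (box's y), 130 mm long between its two legs, 170 mm from the hinge and 55 mm beyond the lid's free edge (clear space between bar and lid: 50 mm), 3 mm above the level of the hinge when shut. It moves with the lid; pinched from above, the bar turns between the fingers as the lid swings. The point's axes turn with the lid.
- lid (a joint): Lid angle in rad: 0 = shut (lies level), grows as the free edge rises, 1.57 = upright, stop at 2.5. A 6 mm aluminium plate with a heavy lamp block (75 x 150 x 44 mm) under it; about 0.4 kg (varies). The hinge is free, without stay, spring or noticeable friction: before the balance point the lid falls shut, past it it falls open backwards. Because of the lamp block its weight balances at 1.83 rad, about 15 degrees past upright.
- bottle: Bystander: small closed reagent bottle with white cap, 44 mm diameter, 100 mm tall. Origin: centre of its underside.
- dish: Bystander: shallow pale, translucent dish, 60 mm diameter, 14 mm high. Origin: centre of its underside.
- objective: Bystander: microscope objective standing on its thread, 34 mm diameter, 48 mm tall. Origin: centre of its underside.

How it is judged:
By the outcome, as a careful person would: the job done as asked, in the order asked, and still so for the second after the job is handed in, while the arm keeps its last pose, push and grip.
It also fails if it takes over 67 s, if anything falls off the work surface, if the arm or the gripper's body presses on something with over 40 N, if the wrist force passes 120 N, or if a joint passes its speed limit or range.

## Robot

A 7-joint arm with a two-finger parallel gripper is mounted at the origin on the work surface. World frame = base frame: x ahead of the robot, y to its left, z up, the work surface at z = 0. Lengths are in m, angles in degrees, forces in N, time in s.
With the tool pointing down it reaches from about 0.425 to 0.875 m from the base axis. Payload 4.7 kg.
Tool frame: the origin (TCP) lies midway between the tips of the shut fingers; the grasp point (between the pads) lies 19 mm behind it; z points along the fingers, y is the line along which they close (so a half turn about z gives the same grasp; the last joint's range is limited). The gripper opens to 87 mm and grips with 3 to 60 N. Pads are 19 mm wide; open, the fingers measure 117 mm over their backs; the gripper's body (75 mm by 190 mm) begins 51 mm behind the grasp point.
Start: joints at [-65.713, 18.392, -4.016, 83.108, 1.295, 78.541, -3.26], TCP at [0.259, 0.596, 0.223] pointing down, gripper open.
Joint ranges: [-163.93, 163.93], [-17.29, 119.83], [-79.2, 71.16], [3.27, 140.29], [-89.18, 269.18], [5.43, 117.66], [-154.24, 154.24]. Speed limits (degrees/s): [147.25, 147.25, 180, 180, 180, 180, 180].

## Interface

Orientations are given as [roll, pitch, yaw] about the fixed x, y, z axes, in that order (R = Rz(yaw) Ry(pitch) Rx(roll)).
In Python, from cell import env, viewer, boxes_of, masks_of gives the robot as it stands. The module is installed in compiled form; this text tells all that it offers.
- The arm moves only by the tool apply_moves, never from a script. Its argument "moves" is a list of rows, each a list of 7 numbers: the shift along the tool's x, y, z scaled (see below), then the turn, a rotation vector about the tool's x, y, z scaled (see below), then the opening, from 0 (shut) to 1 (fully open). A call has 1 to 20 rows; each row is the pose to reach, as a shift and turn from the pose commanded when the call began, along the tool's axes at that moment; what a row does not reach only later rows make up. The controller multiplies each number of a shift by 0.2 m and each number of a turn by 1.5 rad. A row lasts 1/10 s, in which the tool goes at most 50 mm and 8.59 degrees, less where a joint would pass 70% of its speed; a pose out of reach is approached as far as the arm can. A call with a number of a shift or a turn outside -1 to 1 is refused whole. A call with a gripper value outside its range is refused whole. The fingers move at their own pace and stop on an object; "grip_force" is the grip in N (left out, the last holds). Time passes only in rows, so rows that repeat a pose let the fingers close. It gives the time, the measured TCP pose, the force, the opening and the grip force at its end, in the units of the state.
- env.get_obs(): the state, without advancing time (a new reading comes with each control period).
- viewer.read_camera(name): name is "scene" or "top" or "wrist"; returns the picture (384x512x3 uint8, red, green, blue); there is no depth.
- viewer.get_calibration(name): a dict with "fov_y" (degrees; the focal length in pixels is half the picture's height over the tangent of half this angle, whatever the lens; pixels are square), "cx", "cy" (the principal point, pixels), "k1" (the pictures are not rectified: a ray, as slopes to the right and down, at radius r is drawn at 1 + k1 r^2 times it, then the intrinsics apply), "position" and "orientation" of the camera in the world. Camera axes: x right, y up, looking along -z (the intrinsics and any distortion apply to the point x, -y, -z); pixel columns grow to the right and rows downward; lengths in m; the calibration is good to about 2 mm. A picture is of the moment at which its call begins: read the wrist's pose just before it. get_calibration takes no time and is no camera call; for the wrist camera it gives the pose at the moment of the call.
- env.sign_off(): hands the job in; it is judged then, once.
Trained networks look in the newest picture that a camera, given by its name, has taken for a name from the list of things; names that differ only in an ending like _2 or _b are one class to them, and where a whole thing is asked for, a point or a joint stands for the part that bears it (a point fixed in the world has none). Each returns a list of dicts, best first, with "conf" (0 to 1); they miss things now and then, are a little off and sometimes report something else, mostly with a low value. They report only what shows in the picture. A call takes as long as a camera call.
- boxes_of(camera, target): "location" ([column, row] in pixels, amid what is visible of it).
- masks_of(camera, target): "pixels" (384x512 bool, what is visible of it) and "location" ([column, row] in pixels, amid what is visible of it).
The state is a dict: "time_s": time; "qpos": joint angles; "joint_velocities": joint speeds; "effort": joint torques, N m; "tool_pos": TCP position; "tool_rot": TCP orientation; "force": force on the tool from outside, world axes, zero at the start; "wrist_torque": the same for the moment, N m; "grip_width": finger opening in m; "grasp_force": force on a finger pad.
Only numpy, scipy, OpenCV 4.12 (cv2) and the standard library are available. Lean on these libraries where they do the work, as an engineer would, in place of code of your own. Each camera call takes 0.05 s, during which the arm holds its last target. There are 200 camera calls.

## Working session

There is one attempt and no reset: what is moved stays moved. The work goes in short steps, Python scripts to look and compute and a tool call to move; the robot and the scene stay as the last step left them, time stands still between calls to the robot, and variables do not carry over. Pictures are saved under pics/ and viewed, at most 10 in all, crops included, and the job is handed in when it is done.

Besides the shell and the picture viewer there is one more tool, called after "Emit:" by a JSON object that holds its "fn" and its "kwargs", one argument or row to a line. apply_moves: Moves the arm, as the interface text tells. Shifts and turns lie within -1 to 1; 1 stands for 0.2 m of shift or 1.5 rad of turn. Its arguments: {"type":"object","properties":{"moves":{"type":"array","items":{"type":"array","items":{"type":"number","minimum":-1,"maximum":1}}},"grip_force":{"type":"number"}},"required":["moves"]}

```bash
mkdir -p pics; cat > h.py <<'E'
import numpy as np, cv2
from scipy.spatial.transform import Rotation as R
from cell import env, viewer, boxes_of, masks_of
def rot(o):
    o=np.array(o,float)
    if o.shape==(3,3): return o
    return R.from_quat(o).as_matrix() if o.size==4 else R.from_euler('xyz',o,degrees=True).as_matrix()
def K(c):
    f=192/np.tan(np.radians(c['fov_y'])/2); return f
def ray(c,px):
    f=K(c); d=np.array([(px[0]-c['cx'])/f,(px[1]-c['cy'])/f]); s=d.copy()
    for _ in range(30): s=d/(1+c['k1']*(s@s))
    v=rot(c['orientation'])@np.array([s[0],-s[1],-1.]); return np.array(c['position']),v/np.linalg.norm(v)
def proj(c,P):
    p=rot(c['orientation']).T@(np.array(P)-c['position']); s=np.array([p[0],-p[1]])/-p[2]
    s=s*(1+c['k1']*(s@s)); return s*K(c)+[c['cx'],c['cy']]
def atz(c,px,z):
    p,v=ray(c,px); return p+v*(z-p[2])/v[2]
def tri(rs):
    A=sum(np.eye(3)-np.outer(v,v) for p,v in rs); b=sum((np.eye(3)-np.outer(v,v))@p for p,v in rs)
    return np.linalg.solve(A,b)
E
python3 - <<'E'
from h import *
o=env.get_obs(); print(o)
for n in ['scene','top','wrist']:
    c=viewer.get_calibration(n); print(n,c)
    im=viewer.read_camera(n); cv2.imwrite(f'pics/{n}0.png',im[:,:,::-1])
    for t in ['rack','rack_bail','stand','housing','lid','lid_bar','bottle','dish','objective']:
        print(t,[(np.round(b['location']),round(b['conf'],2)) for b in boxes_of(n,t)[:2]])
a=cv2.imread('pics/scene0.png');b=cv2.imread('pics/top0.png')
cv2.imwrite('pics/st.png',cv2.resize(np.vstack([a,b]),None,fx=.78,fy=.78))
E
```

```text
{'time_s': 0.0, 'qpos': array([-65.71444683,  18.43905359,  -4.01377174,  83.17715429,
         1.29361404,  78.53966201,  -3.26060262]), 'joint_velocities': array([ 0.06344836,  0.0145552 ,  0.04437158, -0.14518462,  0.07458849,
        0.00597028,  0.01669155]), 'effort': array([ 4.60140018e-04, -4.91298938e+01, -4.03770916e-01, -3.12519801e+01,
       -6.39267359e-02,  4.39499435e-02,  2.02020183e-04]), 'tool_pos': array([0.25878587, 0.59564626, 0.2214416 ]), 'tool_rot': array([-1.79889290e+02,  5.01936210e-03,  1.56521702e+02]), 'force': array([ 0.12898248, -1.11939638,  0.61141739]), 'wrist_torque': array([-0.01401537, -0.04097036,  0.01316348]), 'grasp_force': 0.0, 'grip_width': 0.08690631180096614}
scene {'fov_y': 51.43760674343385, 'cx': 263.3073262978758, 'cy': 185.3303613589328, 'k1': -0.0027327664081169822, 'position': array([1.19138841, 0.85412149, 0.74642266]), 'orientation': array([5.86685043e+01, 2.73910792e-02, 1.40822157e+02])}
rack [(array([297., 212.]), 0.75)]
rack_bail [(array([299., 207.]), 0.97)]
stand [(array([213., 187.]), 0.82)]
housing [(array([304., 233.]),
[... 396 characters left out ...]
ntation': array([  7.39069633,  -0.57591104, -91.65531681])}
rack [(array([228., 206.]), 0.59)]
rack_bail [(array([225., 206.]), 0.79)]
stand [(array([350., 190.]), 0.87)]
housing [(array([231., 216.]), 0.6)]
lid [(array([233., 217.]), 0.93)]
lid_bar [(array([235., 216.]), 0.6)]
bottle [(array([286., 137.]), 0.74)]
dish [(array([297., 262.]), 0.66)]
objective []
wrist {'fov_y': 69.37971401545495, 'cx': 248.8549046375964, 'cy': 187.88625610286172, 'k1': -0.06045749772611199, 'position': array([0.18734651, 0.62656223, 0.3830963 ]), 'orientation': array([-1.63905328e+01, -5.31692759e-02,  6.64600413e+01])}
rack []
rack_bail []
stand []
housing []
lid []
lid_bar []
bottle []
dish []
objective []
```

View pics/st.png

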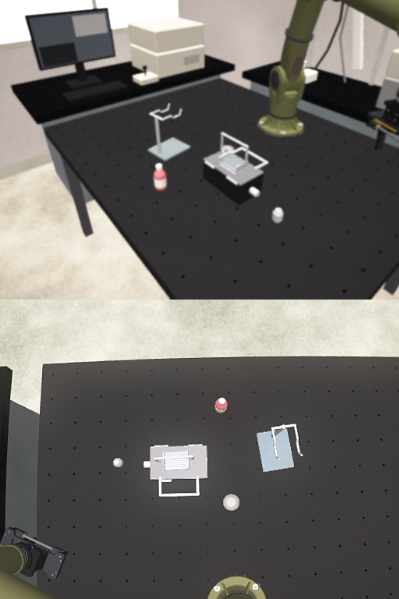

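The picture shows the box with the rack on its lid (top view about 230,208), its bar facing the robot; the stand is to the right (350,190), with the bottle, dish and objective around it. I'll take enlarged crops for exact points.

```bash
python3 - <<'E'
import cv2,numpy as np
a=cv2.imread('pics/scene0.png')[120:300,180:380];b=cv2.imread('pics/top0.png')[120:290,140:400]
cv2.imwrite('pics/s1.png',cv2.resize(a,None,fx=3.3,fy=3.3,interpolation=2))
cv2.imwrite('pics/t1.png',cv2.resize(b,None,fx=3,fy=3,interpolation=2))
E
```

```text
(no output)
```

View pics/s1.png

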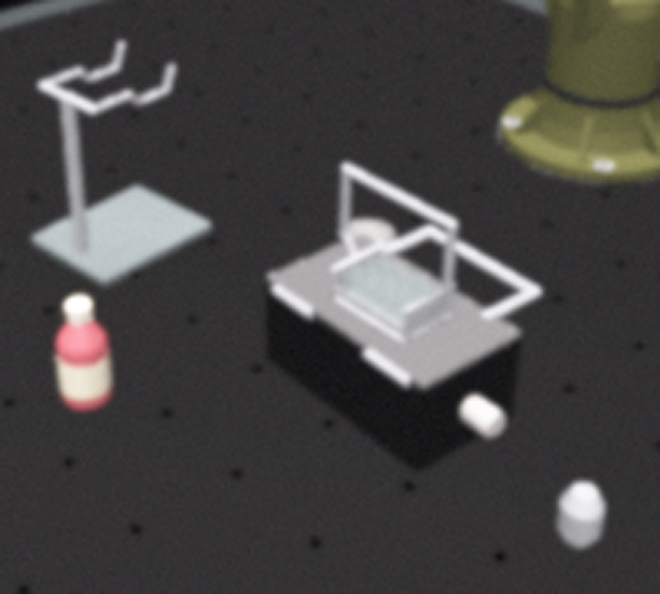

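View pics/t1.png

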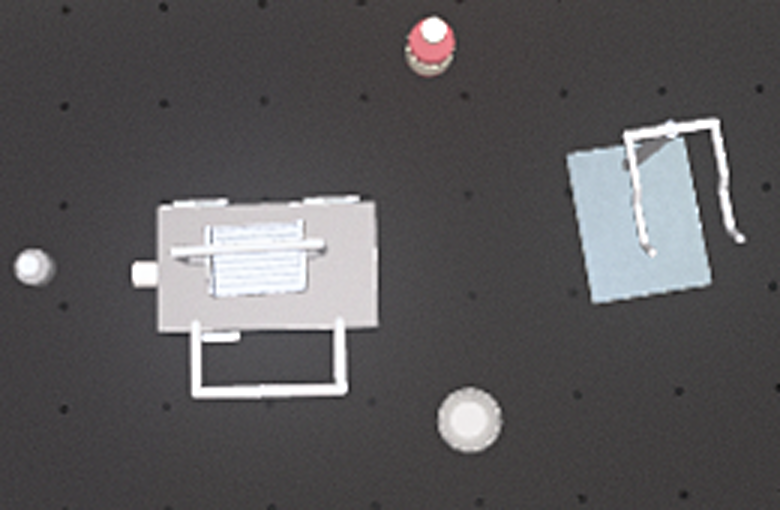

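```bash
cat > m.py <<'E'
from h import *
ct=viewer.get_calibration('top');cs=viewer.get_calibration('scene')
T=lambda u,v:(140+u/3,120+v/3); S=lambda u,v:(180+u/3.3,120+v/3.3)
pts={'bail+':((172,252),(455,225)),'bail-':((324,245),(343,166)),'bar+':((195,393),(540,291)),'bar-':((344,390),(432,232)),
'tip+':((650,252),(172,68)),'tip-':((740,239),(122,43)),'cb+':((628,134),(93,108)),'cb-':((717,122),(41,85)),
'b1':((568,154),(105,282)),'b2':((684,138),(32,240)),'b3':((710,284),(137,186)),'b4':((593,302),(211,225))}
P={}
for k,(t,s) in pts.items():
    P[k]=tri([ray(ct,T(*t)),ray(cs,S(*s))]); e=proj(ct,P[k])-T(*t)
    print(k,P[k].round(4),'err',e.round(1))
for a,b in [('bail+','bail-'),('bar+','bar-'),('tip+','tip-'),('cb+','cb-'),('b1','b4'),('b1','b2')]:
    d=P[a]-P[b]; print(a,b,'mid',((P[a]+P[b])/2).round(4),'len',np.linalg.norm(d).round(4),'ang from y',np.degrees(np.arctan2(-d[0],d[1])).round(2))
for n,u in [('lidFL',(158,331)),('FR',(378,325)),('BL',(159,206)),('BR',(376,203))]: print(n,atz(ct,T(*u),.09).round(4))
for n,u,z in [('bottle',(433,30),.1),('dish',(469,420),.014),('obj',(30,266),.048)]: print(n,atz(ct,T(*u),z).round(4))
E
python3 m.py
```

```text
bail+ [0.5284 0.2619 0.2033] err [-0.4  0.4]
bail- [0.5317 0.1357 0.2029] err [ 0. -0.]
bar+ [0.4112 0.2606 0.0886] err [-0.8  0.7]
bar- [0.4102 0.1263 0.0844] err [-0.8  0.8]
tip+ [ 0.5185 -0.1352  0.1926] err [-0.2  0.3]
tip- [ 0.5269 -0.2117  0.1957] err [-0.2  0.3]
cb+ [ 0.6199 -0.1233  0.1854] err [-0.4  0.5]
cb- [ 0.6295 -0.2022  0.1829] err [-0.2  0.3]
b1 [ 0.6354 -0.1013  0.0043] err [-0.4  0.5]
b2 [ 0.6497 -0.2201  0.0015] err [-0.3  0.4]
b3 [ 0.5033 -0.2367  0.0061] err [-0.1  0.1]
b4 [ 0.4886 -0.1191  0.0053] err [-0.3  0.3]
bail+ bail- mid [0.53   0.1988 0.2031] len 0.1262 ang from y 1.52
bar+ bar- mid [0.4107 0.1934 0.0865] len 0.1344 ang from y -0.44
tip+ tip- mid [ 0.5227 -0.1735  0.1942] len 0.077 ang from y 6.25
cb+ cb- mid [ 0.6247 -0.1628  0.1841] len 0.0796 ang from y 6.95
b1 b4 mid [ 0.562  -0.1102  0.0048] len 0.1479 ang from y -83.08
b1 b2 mid [ 0.6425 -0.1607  0.0029] len 0.1196 ang from y 6.84
lidFL [0.4696 0.2911 0.09  ]
FR [0.4697 0.0918 0.09  ]
BL [0.5838 0.2891 0.09  ]
BR [0.5811 0.0904 0.09  ]
bottle [0.74   0.0331 0.1   ]
dish [0.3796 0.0063 0.014 ]
obj [0.5359 0.4192 0.048 ]
```

```bash
cat > plan.py <<'E'
from h import *
def plan(p,yaw=None,rpy=None):
    o=env.get_obs(); M=rot(o['tool_rot']); d=M.T@(np.array(p)-o['tool_pos'])/.2
    Rt=rot(rpy if rpy is not None else [180,0,yaw]); w=R.from_matrix(M.T@Rt).as_rotvec()/1.5
    print('move',d.round(4),w.round(4),'t',o['time_s'],'pos',o['tool_pos'].round(4),'rot',o['tool_rot'].round(2),'F',o['force'].round(2))
E
python3 -c "
from plan import *
plan([.40,.39,.30],120);plan([.53,.199,.30],91.5)"
```

```text
move [-1.0573 -0.6648 -0.3871] [1.000e-04 0.000e+00 4.249e-01] t 1.5 pos [0.259  0.5962 0.2226] rot [179.99   0.   156.52] F [-0.56 -0.32 -0.64]
move [-2.0339 -1.2817 -0.3871] [ 1.000e-04 -0.000e+00  7.566e-01] t 1.5 pos [0.259  0.5962 0.2226] rot [179.99   0.   156.52] F [-0.56 -0.32 -0.64]
```

Emit:
{"fn": "apply_moves", "kwargs": {
  "moves": [
    [-1,-0.64,-0.39,0,0,0.42,1],
    [-1,-0.64,-0.39,0,0,0.42,1],
    [-1,-0.64,-0.39,0,0,0.42,1],
    [-1,-0.64,-0.39,0,0,0.42,1],
    [-1,-0.64,-0.39,0,0,0.42,1],
    [-1,-0.64,-0.39,0,0,0.42,1],
    [-1,-0.64,-0.39,0,0,0.42,1]
  ]
}}

```text
time_s: 2.2
tool_pos: [0.3926, 0.3982, 0.3015]
tool_rot: [179.9, -0.1, 120.2]
force: [-0.6, 1.4, 0.0]
grip_width: 0.0874
grasp_force: 0.0
```

```bash
python3 -c "
from plan import *
plan([.53,.199,.29],91.5)"
```

```text
move [-1.2065  0.0918  0.0566] [ 0.001  -0.001   0.3345] t 2.2 pos [0.3926 0.3982 0.3015] rot [ 1.7990e+02 -6.0000e-02  1.2025e+02] F [-0.6   1.38  0.04]
```

Emit:
{"fn": "apply_moves", "kwargs": {
  "moves": [
    [-1,0.09,0.06,0,0,0.333,0.5],
    [-1,0.09,0.06,0,0,0.333,0.5],
    [-1,0.09,0.06,0,0,0.333,0.5],
    [-1,0.09,0.06,0,0,0.333,0.5],
    [-1,0.09,0.06,0,0,0.333,0.5],
    [-1,0.09,0.06,0,0,0.333,0.5],
    [-1,0.09,0.06,0,0,0.333,0.5],
    [-1,0.09,0.06,0,0,0.333,0.5]
  ]
}}

```text
time_s: 3.0
tool_pos: [0.507, 0.2383, 0.2883]
tool_rot: [-180.0, -0.0, 92.1]
force: [1.9, -0.0, 0.0]
grip_width: 0.0441
grasp_force: 0.0
```

```bash
python3 - <<'E'
from plan import *
import json
plan([.53,.199,.184],91.5)
c=viewer.get_calibration('wrist'); im=viewer.read_camera('wrist'); cv2.imwrite('pics/w1.png',im[:,:,::-1])
np.save('w1.npy',c,allow_pickle=True)
for t in ['rack_bail','lid_bar']: print(t,[(np.round(b['location']),round(b['conf'],2)) for b in boxes_of('wrist',t)[:2]])
for P in [(.5284,.2589,.203),(.5317,.1387,.203),(.4112,.2584,.089),(.4102,.128,.089)]: print(proj(c,P).round(1))
E
```

```text
move [-0.2007  0.1082  0.5213] [-0.0004 -0.0003  0.0066] t 3.0 pos [0.507  0.2383 0.2883] rot [-1.7996e+02 -2.0000e-02  9.2070e+01] F [ 1.91 -0.05  0.03]
rack_bail [(array([264., 199.]), 0.75)]
lid_bar [(array([243., 164.]), 0.71)]
[273.9 172.1]
[269.9 285.3]
[176.6 149.8]
[179.4 240.2]
```

View pics/w1.png

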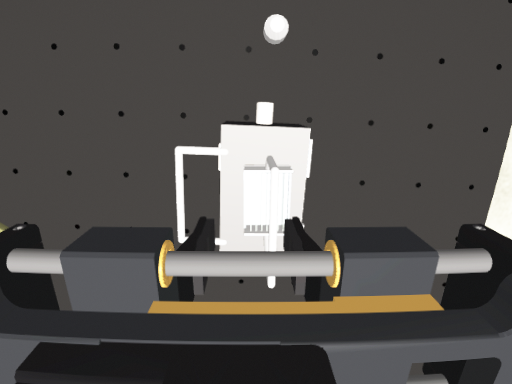

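The wrist view shows the bail's top bar from (276,172) to (271,285) and the lid bar from (179,150) to (181,241). Both are within 2 px of my predictions.

Emit:
{"fn": "apply_moves", "kwargs": {
  "moves": [
    [-0.2,0.113,0,0,0,0.007,0.5],
    [-0.2,0.113,0.1,0,0,0.007,0.5],
    [-0.2,0.113,0.2,0,0,0.007,0.5],
    [-0.2,0.113,0.3,0,0,0.007,0.5],
    [-0.2,0.113,0.4,0,0,0.007,0.5],
    [-0.2,0.113,0.47,0,0,0.007,0.5],
    [-0.2,0.113,0.52,0,0,0.007,0.5],
    [-0.2,0.113,0.52,0,0,0.007,0.5],
    [-0.2,0.113,0.52,0,0,0.007,0.5]
  ]
}}

```text
time_s: 4.05
tool_pos: [0.5325, 0.1967, 0.1852]
tool_rot: [180.0, -0.0, 91.2]
force: [0.4, -0.4, 0.0]
grip_width: 0.0434
grasp_force: 0.0
```

```bash
python3 - <<'E'
from plan import *
plan([.531,.199,.184],91.5)
im=viewer.read_camera('scene'); a=im[140:240,230:370,::-1]
c=viewer.get_calibration('wrist'); im=viewer.read_camera('wrist'); b=im[:,:,::-1]
cv2.imwrite('pics/g1.png',np.vstack([cv2.resize(a,(512,366),interpolation=2)[:,:],b[150:380]]))
E
```

```text
move [ 0.0116 -0.0071  0.0058] [ 0.0006 -0.0002 -0.0033] t 4.05 pos [0.5325 0.1967 0.1852] rot [ 1.7995e+02 -2.0000e-02  9.1210e+01] F [ 0.39 -0.41  0.03]
```

View pics/g1.png

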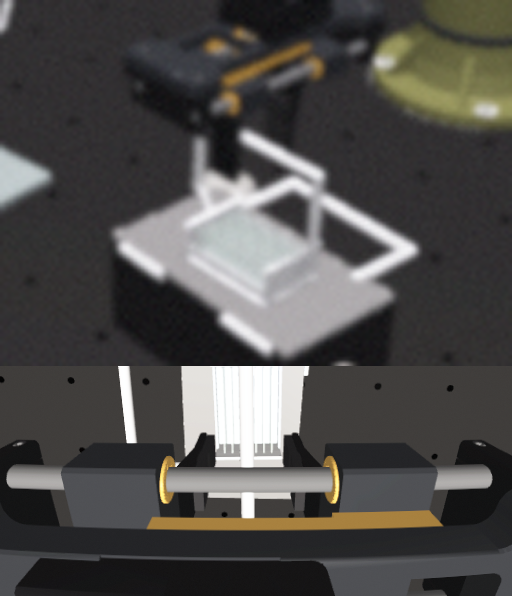

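The bar sits centred between the fingers (wrist col ~248, fingers 205/293). I'll grip and lift slowly.

Emit:
{"fn": "apply_moves", "kwargs": {
  "moves": [
    [0.01,-0.004,0.005,0,0,0,0],
    [0.01,-0.004,0.005,0,0,0,0],
    [0.01,-0.004,0.005,0,0,0,0],
    [0.01,-0.004,0.005,0,0,0,0],
    [0.01,-0.004,0.005,0,0,0,0],
    [0.01,-0.004,0.005,0,0,0,0],
    [0.01,-0.004,0.005,0,0,0,0],
    [0.01,-0.004,0.005,0,0,0,0]
  ],
  "grip_force": 25
}}

```text
time_s: 4.95
tool_pos: [0.5312, 0.1984, 0.1836]
tool_rot: [-180.0, 0.0, 91.2]
force: [0.7, 0.1, 0.1]
grip_width: 0.0067
grasp_force: 25.0
```

Emit:
{"fn": "apply_moves", "kwargs": {
  "moves": [
    [0,0,-0.02,0,0,0,0],
    [0,0,-0.05,0,0,0,0],
    [0,0,-0.1,0,0,0,0],
    [0,0,-0.16,0,0,0,0],
    [0,0,-0.22,0,0,0,0],
    [0,0,-0.28,0,0,0,0],
    [0,0,-0.33,0,0,0,0],
    [0,0,-0.36,0,0,0,0],
    [0,0,-0.38,0,0,0,0],
    [0,0,-0.38,0,0,0,0]
  ]
}}

```text
time_s: 5.95
tool_pos: [0.5314, 0.1986, 0.26]
tool_rot: [180.0, -0.0, 91.2]
force: [-0.6, 0.4, -1.7]
grip_width: 0.0071
grasp_force: 25.0
```

```bash
python3 - <<'E'
from plan import *
plan([.47,-.181,.25],96.85)
plan([.47,.02,.25],94)
E
```

```text
move [-1.8909 -0.347   0.0493] [ 0.0004 -0.0002 -0.0656] t 5.95 pos [0.5314 0.1986 0.26  ] rot [ 1.7997e+02 -2.0000e-02  9.1210e+01] F [-0.6   0.41 -1.69]
move [-0.8861 -0.3258  0.0496] [ 0.0004 -0.0002 -0.0325] t 5.95 pos [0.5314 0.1986 0.26  ] rot [ 1.7997e+02 -2.0000e-02  9.1210e+01] F [-0.6   0.41 -1.69]
```

Emit:
{"fn": "apply_moves", "kwargs": {
  "moves": [
    [-0.03,-0.01,0,0,0,0,0],
    [-0.09,-0.03,0,0,0,-0.003,0],
    [-0.17,-0.06,0,0,0,-0.006,0],
    [-0.27,-0.1,0,0,0,-0.01,0],
    [-0.38,-0.14,0,0,0,-0.014,0],
    [-0.5,-0.18,0,0,0,-0.018,0],
    [-0.62,-0.22,0,0,0,-0.022,0],
    [-0.74,-0.27,0,0,0,-0.027,0],
    [-0.86,-0.31,0,0,0,-0.031,0],
    [-0.98,-0.33,0,0,0,-0.035,0]
  ]
}}

```text
time_s: 6.95
tool_pos: [0.4677, -0.0016, 0.2595]
tool_rot: [-180.0, -0.1, 94.1]
force: [-0.8, -0.2, -1.4]
grip_width: 0.007
grasp_force: 25.0
```

```bash
python3 - <<'E'
from plan import *
plan([.47,-.181,.25],96.85)
E
```

```text
move [-0.8954 -0.0534  0.0468] [ 0.     -0.0007 -0.0314] t 6.95 pos [ 0.4677 -0.0016  0.2595] rot [-1.800e+02 -6.000e-02  9.415e+01] F [-0.81 -0.17 -1.35]
```

Emit:
{"fn": "apply_moves", "kwargs": {
  "moves": [
    [-0.1,-0.01,0,0,0,-0.003,0],
    [-0.21,-0.02,0,0,0,-0.007,0],
    [-0.33,-0.02,0,0,0,-0.011,0],
    [-0.45,-0.03,0,0,0,-0.015,0],
    [-0.57,-0.035,0.02,0,0,-0.019,0],
    [-0.68,-0.04,0.05,0,0,-0.023,0],
    [-0.77,-0.045,0.09,0,0,-0.027,0],
    [-0.84,-0.05,0.12,0,0,-0.03,0],
    [-0.88,-0.053,0.14,0,0,-0.031,0],
    [-0.89,-0.053,0.15,0,0,-0.031,0],
    [-0.89,-0.053,0.15,0,0,-0.031,0],
    [-0.89,-0.053,0.15,0,0,-0.031,0]
  ]
}}

```text
time_s: 8.15
tool_pos: [0.472, -0.1764, 0.2297]
tool_rot: [180.0, -0.0, 96.9]
force: [0.5, 0.9, -0.4]
grip_width: 0.0067
grasp_force: 25.0
```

```bash
python3 - <<'E'
from plan import *
plan([.5497,-.1712,.205],96.85)
c=viewer.get_calibration('wrist'); im=viewer.read_camera('wrist'); b=im[:,:,::-1]
s=viewer.read_camera('scene')[100:220,150:310,::-1]
t=viewer.read_camera('top')[130:250,290:450,::-1]
r=lambda x:cv2.resize(x,(400,300),interpolation=2)
cv2.imwrite('pics/p1.png',np.vstack([np.hstack([r(s),r(t)]),np.hstack([r(b),0*r(b)])]))
for P in [(-.027,.038,.199),(-.027,-.038,.199),(0.018,.038,.176),(.018,-.038,.176)]:
    a=np.radians(6.85); q=[.5497+P[0]*np.cos(a)-P[1]*np.sin(a),-.1712+P[0]*np.sin(a)+P[1]*np.cos(a),P[2]]
    print(np.round(q,4),proj(c,q).round(1)*400/512)
E
```

```text
move [-0.0211  0.3889  0.1238] [ 0.0003 -0.0004  0.001 ] t 8.15 pos [ 0.472  -0.1764  0.2297] rot [ 1.7997e+02 -3.0000e-02  9.6940e+01] F [ 0.47  0.86 -0.38]
[ 0.5184 -0.1367  0.199 ] [251.171875 133.125   ]
[ 0.5274 -0.2121  0.199 ] [245.390625 206.71875 ]
[ 0.563  -0.1313  0.176 ] [289.140625 128.28125 ]
[ 0.5721 -0.2068  0.176 ] [280.625   195.15625]
```

View pics/p1.png

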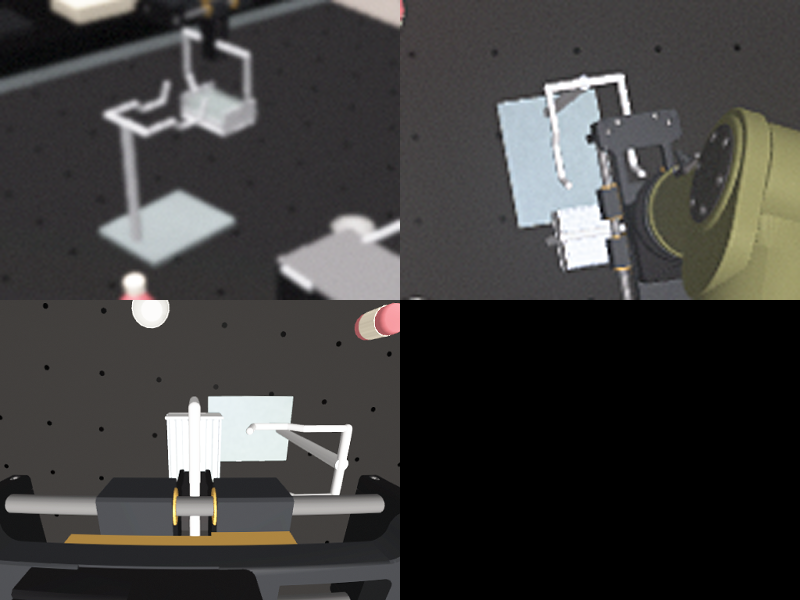

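Rack hangs upright and square, in front of the prongs. The +y tip shows at (250,130), against a prediction of (251,133). Going in.

Emit:
{"fn": "apply_moves", "kwargs": {
  "moves": [
    [0,0,0.04,0,0,0,0],
    [-0.01,0,0.1,0,0,0,0],
    [-0.02,0.01,0.14,0,0,0,0],
    [-0.02,0.04,0.15,0,0,0,0],
    [-0.02,0.09,0.15,0,0,0,0],
    [-0.02,0.15,0.15,0,0,0,0],
    [-0.02,0.21,0.15,0,0,0,0],
    [-0.02,0.27,0.15,0,0,0,0],
    [-0.02,0.33,0.15,0,0,0,0],
    [-0.02,0.37,0.15,0,0,0,0],
    [-0.02,0.388,0.15,0,0,0,0],
    [-0.02,0.388,0.15,0,0,0,0],
    [-0.02,0.388,0.15,0,0,0,0]
  ]
}}

```text
time_s: 9.6
tool_pos: [0.549, -0.1721, 0.1995]
tool_rot: [-180.0, -0.0, 96.9]
force: [0.2, -0.3, -1.0]
grip_width: 0.0067
grasp_force: 25.0
```

```bash
python3 - <<'E'
from plan import *
plan([.5497,-.1712,.163],96.85)
b=viewer.read_camera('wrist')[:,:,::-1]
s=viewer.read_camera('scene')[100:220,150:310,::-1]
r=lambda x:cv2.resize(x,(400,300),interpolation=2)
cv2.imwrite('pics/p2.png',np.hstack([r(s),r(b)]))
E
```

```text
move [0.0041 0.004  0.1826] [-0.0003 -0.0001  0.    ] t 9.6 pos [ 0.549  -0.1721  0.1995] rot [-1.7997e+02 -1.0000e-02  9.6850e+01] F [ 0.21 -0.31 -0.96]
```

View pics/p2.png

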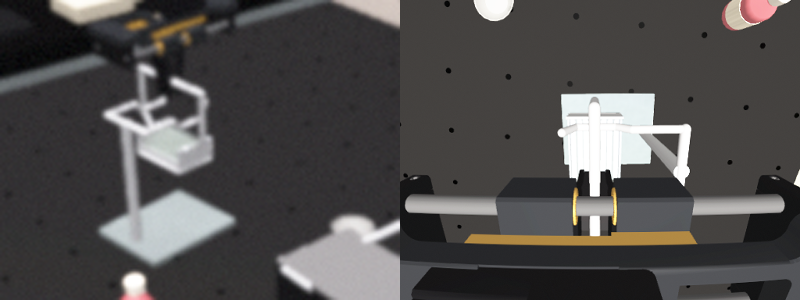

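The bar is now past the tips: the tip shows at col 563, in front of the bar at 595. Lowering onto the seat.

Emit:
{"fn": "apply_moves", "kwargs": {
  "moves": [
    [0,0.003,0.03,0,0,0,0],
    [0,0.003,0.07,0,0,0,0],
    [0,0.003,0.11,0,0,0,0],
    [0,0.003,0.14,0,0,0,0],
    [0,0.003,0.16,0,0,0,0],
    [0,0.003,0.175,0,0,0,0],
    [0,0.003,0.183,0,0,0,0],
    [0,0.003,0.188,0,0,0,0],
    [0,0.003,0.188,0,0,0,0]
  ]
}}

```text
time_s: 10.6
tool_pos: [0.5501, -0.1718, 0.162]
tool_rot: [180.0, 0.0, 96.9]
force: [0.1, -0.7, -2.4]
grip_width: 0.0071
grasp_force: 25.0
```

Emit:
{"fn": "apply_moves", "kwargs": {
  "moves": [
    [0,0,0.005,0,0,0,0],
    [0,0,0.01,0,0,0,0],
    [0,0,0.01,0,0,0,0],
    [0,0,0.01,0,0,0,0]
  ]
}}

```text
time_s: 11.0
tool_pos: [0.55, -0.1718, 0.16]
tool_rot: [180.0, -0.0, 96.9]
force: [-0.7, 0.4, -1.5]
grip_width: 0.0071
grasp_force: 25.0
```

Emit:
{"fn": "apply_moves", "kwargs": {
  "moves": [
    [0,0,0.005,0,0,0,0],
    [0,0,0.01,0,0,0,0],
    [0,0,0.01,0,0,0,0],
    [0,0,0.01,0,0,0,0]
  ]
}}

```text
time_s: 11.4
tool_pos: [0.5503, -0.1719, 0.1591]
tool_rot: [179.9, -0.0, 96.9]
force: [-2.2, 1.3, 6.0]
grip_width: 0.007
grasp_force: 25.0
```

Contact on the seat (+6 N). Opening the fingers.

Emit:
{"fn": "apply_moves", "kwargs": {
  "moves": [
    [0,0,-0.004,0,0,0,0],
    [0,0,-0.004,0,0,0,0.12],
    [0,0,-0.004,0,0,0,0.2],
    [0,0,-0.004,0,0,0,0.3],
    [0,0,-0.004,0,0,0,0.4],
    [0,0,-0.004,0,0,0,0.4],
    [0,0,-0.004,0,0,0,0.4]
  ]
}}

```text
time_s: 12.1
tool_pos: [0.55, -0.1718, 0.1587]
tool_rot: [-180.0, -0.0, 96.9]
force: [-0.6, -1.2, 0.4]
grip_width: 0.0336
grasp_force: 0.0
```

Emit:
{"fn": "apply_moves", "kwargs": {
  "moves": [
    [0,0,-0.03,0,0,0,0.4],
    [0,0,-0.08,0,0,0,0.4],
    [0,0,-0.15,0,0,0,0.4],
    [0,0,-0.25,0,0,0,0.4],
    [0,0,-0.36,0,0,0,0.4],
    [0,0,-0.46,0,0,0,0.4],
    [0,0,-0.5,0,0,0,0.4],
    [0,0,-0.5,0,0,0,0.4]
  ]
}}

```text
time_s: 12.9
tool_pos: [0.5509, -0.1721, 0.2607]
tool_rot: [179.8, 0.0, 96.9]
force: [-1.0, -0.9, -0.2]
grip_width: 0.0348
grasp_force: 0.0
```

```bash
python3 - <<'E'
from plan import *
plan([.43,.0,.259],93)
b=viewer.read_camera('wrist')[:,:,::-1]
s=viewer.read_camera('scene')[100:220,150:310,::-1]
r=lambda x:cv2.resize(x,(400,300),interpolation=2)
cv2.imwrite('pics/p3.png',np.hstack([r(s),r(b)]))
E
```

```text
move [ 0.9268 -0.4969  0.0061] [0.0022 0.0003 0.0451] t 12.9 pos [ 0.5509 -0.1721  0.2607] rot [1.7981e+02 3.0000e-02 9.6880e+01] F [-0.97 -0.9  -0.2 ]
```

View pics/p3.png

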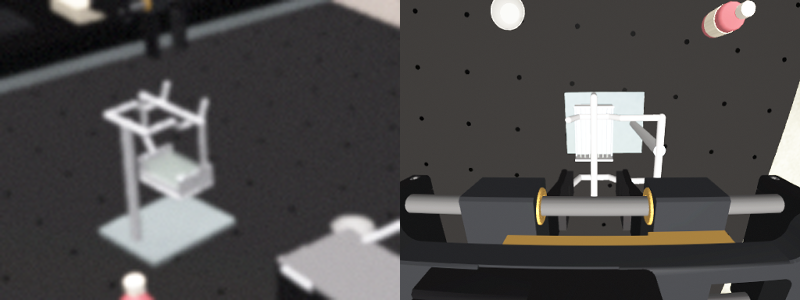

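The rack hangs upright on both prongs, released. Now to the lid bar.

Emit:
{"fn": "apply_moves", "kwargs": {
  "moves": [
    [0.15,-0.05,0,0,0,0.01,0.45],
    [0.4,-0.15,0,0,0,0.02,0.45],
    [0.65,-0.22,0,0,0,0.03,0.45],
    [0.9,-0.3,0,0,0,0.045,0.45],
    [0.95,-0.3,0,0,0,0.045,0.45],
    [0.95,-0.3,0,0,0,0.045,0.45]
  ]
}}

```text
time_s: 13.6
tool_pos: [0.4662, 0.0133, 0.2577]
tool_rot: [-179.9, -0.1, 93.4]
force: [-0.7, -0.9, -0.2]
grip_width: 0.039
grasp_force: 0.0
```

```bash
python3 - <<'E'
from plan import *
plan([.4125,.1935,.19],89.5)
E
```

```text
move [ 0.9149 -0.2136  0.3396] [-0.0013 -0.0005  0.0455] t 13.6 pos [0.4662 0.0133 0.2577] rot [-1.7989e+02 -5.0000e-02  9.3410e+01] F [-0.68 -0.85 -0.22]
```

Emit:
{"fn": "apply_moves", "kwargs": {
  "moves": [
    [0.2,-0.05,0.05,0,0,0.01,0.45],
    [0.45,-0.11,0.14,0,0,0.02,0.45],
    [0.7,-0.17,0.24,0,0,0.03,0.45],
    [0.9,-0.213,0.34,0,0,0.045,0.45],
    [0.913,-0.213,0.34,0,0,0.045,0.45],
    [0.913,-0.213,0.34,0,0,0.045,0.45],
    [0.913,-0.213,0.34,0,0,0.045,0.45]
  ]
}}

```text
time_s: 14.3
tool_pos: [0.4167, 0.1878, 0.1907]
tool_rot: [180.0, 0.1, 89.0]
force: [0.7, 0.1, 0.2]
grip_width: 0.0393
grasp_force: 0.0
```

```bash
python3 - <<'E'
from plan import *
plan([.4125,.1935,.070],89.5)
c=viewer.get_calibration('wrist')
b=viewer.read_camera('wrist')[:,:,::-1]; cv2.imwrite('pics/l1.png',b)
print(masks_of('wrist','lid_bar')[0]['location'])
for P in [(.4125,.2585,.089),(.4125,.1285,.089)]: print(proj(c,P).round(1))
E
```

```text
move [ 0.0287 -0.0214  0.6036] [ 0.0001  0.0007 -0.0058] t 14.3 pos [0.4167 0.1878 0.1907] rot [1.7999e+02 6.0000e-02 8.9000e+01] F [0.69 0.07 0.21]
[353.8, 147.8]
[243.5 114. ]
[246.5 242.2]
```

View pics/l1.png

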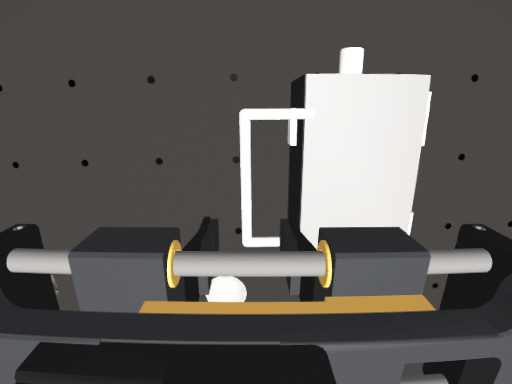

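The lid bar runs from (244,114) to (247,242), exactly as predicted for x=0.4125 and square to y. Descending.

Emit:
{"fn": "apply_moves", "kwargs": {
  "moves": [
    [0.028,-0.021,0.05,0,0,-0.01,0.45],
    [0.028,-0.021,0.13,0,0,-0.01,0.45],
    [0.028,-0.021,0.23,0,0,-0.01,0.45],
    [0.028,-0.021,0.33,0,0,-0.01,0.45],
    [0.028,-0.021,0.43,0,0,-0.01,0.45],
    [0.028,-0.021,0.52,0,0,-0.01,0.45],
    [0.028,-0.021,0.58,0,0,-0.01,0.45],
    [0.028,-0.021,0.603,0,0,-0.01,0.45],
    [0.028,-0.021,0.603,0,0,-0.01,0.45],
    [0.028,-0.021,0.603,0,0,-0.01,0.45]
  ]
}}

```text
time_s: 15.4
tool_pos: [0.412, 0.1957, 0.0709]
tool_rot: [179.9, -0.0, 90.0]
force: [-0.5, -0.9, -0.1]
grip_width: 0.0393
grasp_force: 0.0
```

```bash
python3 - <<'E'
from plan import *
plan([.4125,.1935,.070],90)
E
```

```text
move [-0.0111  0.0024  0.0042] [ 0.0007 -0.0005 -0.0001] t 15.4 pos [0.412  0.1957 0.0709] rot [ 1.7994e+02 -4.0000e-02  8.9990e+01] F [-0.49 -0.88 -0.14]
```

Emit:
{"fn": "apply_moves", "kwargs": {
  "moves": [
    [-0.01,0.002,0.003,0,0,0,0],
    [-0.01,0.002,0.003,0,0,0,0],
    [-0.01,0.002,0.003,0,0,0,0],
    [-0.01,0.002,0.003,0,0,0,0],
    [-0.01,0.002,0.003,0,0,0,0],
    [-0.01,0.002,0.003,0,0,0,0],
    [-0.01,0.002,0.003,0,0,0,0]
  ],
  "grip_force": 25
}}

```text
time_s: 16.1
tool_pos: [0.4134, 0.1936, 0.07]
tool_rot: [179.8, -0.0, 90.0]
force: [6.3, -1.6, -1.6]
grip_width: 0.0091
grasp_force: 25.0
```

```bash
python3 - <<'E'
from plan import *
p=env.get_obs()['tool_pos']; print(p, env.get_obs()['grip_width'])
# bar = TCP+19mm z; hinge at z .086, bar 3 mm above hinge level, 170 out (radial)
a0=0.0176; Rr=.17
for th in np.arange(.1,1.84,.1).tolist()+[1.83]:
    f=lambda t:np.array([-Rr*np.cos(t+a0),Rr*np.sin(t+a0)])
    d=f(th)-f(0); print(round(th,2),'ty',round(d[0]/.2,3),'tz',round(-d[1]/.2,3))
E
```

```text
[0.41341129 0.19358308 0.07000415] 0.009133170096531952
0.1 ty 0.006 tz -0.085
0.2 ty 0.02 tz -0.169
0.3 ty 0.042 tz -0.25
0.4 ty 0.073 tz -0.33
0.5 ty 0.111 tz -0.406
0.6 ty 0.157 tz -0.477
0.7 ty 0.209 tz -0.544
0.8 ty 0.268 tz -0.605
0.9 ty 0.333 tz -0.66
1.0 ty 0.403 tz -0.708
1.1 ty 0.478 tz -0.749
1.2 ty 0.556 tz -0.783
1.3 ty 0.637 tz -0.808
1.4 ty 0.72 tz -0.825
1.5 ty 0.805 tz -0.834
1.6 ty 0.89 tz -0.834
1.7 ty 0.974 tz -0.826
1.8 ty 1.058 tz -0.809
1.83 ty 1.082 tz -0.803
```

Gripped; +6 N in x means the bar really sits about 1 mm further out, so I'll add that offset to the arc.

Emit:
{"fn": "apply_moves", "kwargs": {
  "moves": [
    [0,0.007,-0.01,0,0,0,0],
    [0,0.008,-0.04,0,0,0,0],
    [0,0.013,-0.085,0,0,0,0],
    [0,0.018,-0.127,0,0,0,0],
    [0,0.027,-0.169,0,0,0,0],
    [0,0.037,-0.21,0,0,0,0],
    [0,0.049,-0.25,0,0,0,0],
    [0,0.064,-0.29,0,0,0,0],
    [0,0.08,-0.33,0,0,0,0],
    [0,0.098,-0.368,0,0,0,0],
    [0,0.118,-0.406,0,0,0,0],
    [0,0.118,-0.406,0,0,0,0]
  ]
}}

```text
time_s: 17.3
tool_pos: [0.4372, 0.1934, 0.1518]
tool_rot: [179.8, -0.0, 90.0]
force: [7.0, 1.5, -6.8]
grip_width: 0.0086
grasp_force: 25.0
```

```bash
python3 - <<'E'
from plan import *
o=env.get_obs();p=o['tool_pos']; print(p,o['force'],o['wrist_torque'],o['tool_rot'])
print('radius',np.hypot(.5835-p[0],p[2]+.019-.086), 'ang',np.arctan2(p[2]+.019-.086,.5835-p[0])-.0176)
a0=0.0176; Rr=.17
f=lambda t:np.array([-Rr*np.cos(t+a0),Rr*np.sin(t+a0)])
for th in np.arange(.55,1.51,.05):
    d=f(th)-f(.5); print('[0, %.3f, %.3f, 0, 0, 0, 0],'%(d[0]/.2,-d[1]/.2),end=' ')
E
```

```text
[0.43720592 0.19337634 0.15181586] [ 7.02186283  1.45046775 -6.76435588] [ 1.50196792e-01 -1.45606065e+00 -1.19051602e-03] [ 1.79807175e+02 -4.21380243e-02  8.99621174e+01]
radius 0.16910259806541944 ang 0.5078062496313326
[0, 0.022, -0.036, 0, 0, 0, 0], [0, 0.046, -0.072, 0, 0, 0, 0], [0, 0.071, -0.106, 0, 0, 0, 0], [0, 0.098, -0.138, 0, 0, 0, 0], [0, 0.127, -0.170, 0, 0, 0, 0], [0, 0.157, -0.200, 0, 0, 0, 0], [0, 0.189, -0.228, 0, 0, 0, 0], [0, 0.222, -0.254, 0, 0, 0, 0], [0, 0.256, -0.279, 0, 0, 0, 0], [0, 0.292, -0.303, 0, 0, 0, 0], [0, 0.329, -0.324, 0, 0, 0, 0], [0, 0.366, -0.344, 0, 0, 0, 0], [0, 0.405, -0.361, 0, 0, 0, 0], [0, 0.445, -0.377, 0, 0, 0, 0], [0, 0.485, -0.391, 0, 0, 0, 0], [0, 0.526, -0.402, 0, 0, 0, 0], [0, 0.567, -0.412, 0, 0, 0, 0], [0, 0.609, -0.419, 0, 0, 0, 0], [0, 0.651, -0.425, 0, 0, 0, 0], [0, 0.693, -0.428, 0, 0, 0, 0],
```

Emit:
{"fn": "apply_moves", "kwargs": {
  "moves": [
    [0,0.026,-0.034,0,0,0,0],
    [0,0.05,-0.07,0,0,0,0],
    [0,0.075,-0.104,0,0,0,0],
    [0,0.102,-0.136,0,0,0,0],
    [0,0.131,-0.168,0,0,0,0],
    [0,0.161,-0.197,0,0,0,0],
    [0,0.193,-0.225,0,0,0,0],
    [0,0.226,-0.251,0,0,0,0],
    [0,0.26,-0.276,0,0,0,0],
    [0,0.296,-0.3,0,0,0,0],
    [0,0.333,-0.321,0,0,0,0],
    [0,0.37,-0.34,0,0,0,0],
    [0,0.409,-0.357,0,0,0,0],
    [0,0.449,-0.373,0,0,0,0],
    [0,0.489,-0.387,0,0,0,0],
    [0,0.52,-0.396,0,0,0,0],
    [0,0.54,-0.402,0,0,0,0],
    [0,0.54,-0.402,0,0,0,0]
  ]
}}

```text
time_s: 19.1
tool_pos: [0.5435, 0.1925, 0.2304]
tool_rot: [-179.9, 0.1, 90.0]
force: [3.5, -2.7, -18.7]
grip_width: 0.0086
grasp_force: 25.0
```

```bash
cat > st.py <<'E'
from plan import *
o=env.get_obs();p=o['tool_pos']; print(p,o['force'],o['wrist_torque'],o['tool_rot'])
dx,dz=.584-p[0],p[2]+.019-.086
th=np.arctan2(dz,dx)-.0176; print('radius',np.hypot(dx,dz), 'ang',th)
a0=0.0176; Rr=.17
f=lambda t:np.array([-Rr*np.cos(t+a0),Rr*np.sin(t+a0)])
for t in list(np.arange(th+.05,1.83,.05))+[1.83]:
    d=f(t)-f(th); print('[0, %.3f, %.3f, 0, 0, 0, 0],'%(d[0]/.2,-d[1]/.2),end=' ')
E
python3 st.py
```

```text
[0.54351835 0.19252111 0.23040389] [  3.54310376  -2.71755361 -18.66613374] [-0.92724069 -0.54849764  0.00251381] [-1.79924556e+02  9.90234626e-02  8.99522927e+01]
radius 0.16834368039296219 ang 1.3103459919884488
[0, 0.041, -0.009, 0, 0, 0, 0], [0, 0.083, -0.016, 0, 0, 0, 0], [0, 0.126, -0.021, 0, 0, 0, 0], [0, 0.168, -0.024, 0, 0, 0, 0], [0, 0.210, -0.025, 0, 0, 0, 0], [0, 0.253, -0.024, 0, 0, 0, 0], [0, 0.295, -0.020, 0, 0, 0, 0], [0, 0.337, -0.014, 0, 0, 0, 0], [0, 0.379, -0.007, 0, 0, 0, 0], [0, 0.421, 0.003, 0, 0, 0, 0], [0, 0.437, 0.007, 0, 0, 0, 0],
```

Emit:
{"fn": "apply_moves", "kwargs": {
  "moves": [
    [0,0.01,0.008,0,0,0,0],
    [0,0.041,0.003,0,0,0,0],
    [0,0.083,-0.004,0,0,0,0],
    [0,0.126,-0.009,0,0,0,0],
    [0,0.168,-0.012,0,0,0,0],
    [0,0.21,-0.013,0,0,0,0],
    [0,0.253,-0.012,0,0,0,0],
    [0,0.295,-0.008,0,0,0,0],
    [0,0.325,-0.004,0,0,0,0],
    [0,0.35,0,0,0,0,0],
    [0,0.37,0.004,0,0,0,0],
    [0,0.38,0.006,0,0,0,0],
    [0,0.38,0.006,0,0,0,0],
    [0,0.38,0.006,0,0,0,0]
  ]
}}

```text
time_s: 20.5
tool_pos: [0.6199, 0.1923, 0.2332]
tool_rot: [179.9, -0.0, 90.0]
force: [-1.4, -6.4, -2.9]
grip_width: 0.0092
grasp_force: 25.0
```

```bash
python3 st.py; python3 - <<'E'
from h import *
s=viewer.read_camera('scene')[90:270,180:420,::-1]
cv2.imwrite('pics/e1.png',cv2.resize(s,(800,600),interpolation=2))
E
```

```text
[0.61985204 0.19231478 0.23319323] [-1.44367593 -6.42271466 -2.88202952] [-1.34553501  0.52076632  0.0129518 ] [ 1.79882313e+02 -2.88956186e-03  8.99589485e+01]
radius 0.17001634589208445 ang 1.7656653635877586
[0, 0.041, 0.010, 0, 0, 0, 0], [0, 0.053, 0.013, 0, 0, 0, 0],
```

View pics/e1.png

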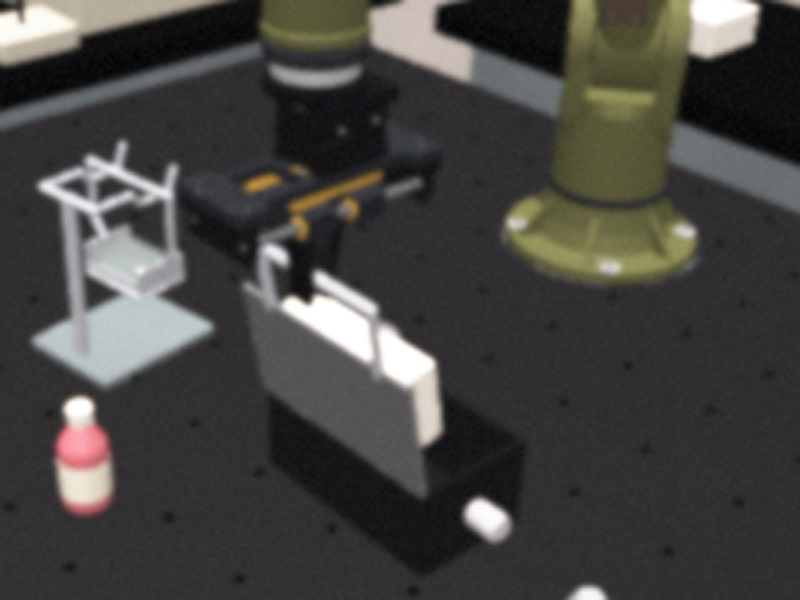

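The lid stands a little past upright, held by its bar, and the rack still hangs. Last 11 mm.

Emit:
{"fn": "apply_moves", "kwargs": {
  "moves": [
    [-0.002,0.012,0.002,0,0,0,0],
    [-0.004,0.025,0.005,0,0,0,0],
    [-0.004,0.038,0.008,0,0,0,0],
    [-0.004,0.047,0.011,0,0,0,0],
    [-0.004,0.052,0.012,0,0,0,0],
    [-0.004,0.052,0.012,0,0,0,0],
    [-0.004,0.052,0.012,0,0,0,0],
    [-0.004,0.052,0.012,0,0,0,0],
    [-0.004,0.052,0.012,0,0,0,0],
    [-0.004,0.052,0.012,0,0,0,0]
  ]
}}

```text
time_s: 21.55
tool_pos: [0.6301, 0.1923, 0.2309]
tool_rot: [179.9, -0.1, 90.0]
force: [-2.3, -5.3, -3.7]
grip_width: 0.009
grasp_force: 25.0
```

```bash
python3 st.py; python3 - <<'E'
from h import *
for n in ['scene','top']:
    c=viewer.get_calibration(n); viewer.read_camera(n)
    for t,P in [('bottle',(.74,.033,.05)),('dish',(.3796,.0063,.007)),('objective',(.5359,.4192,.024)),('rack',(.55,-.171,.1))]:
        b=boxes_of(n,t); print(n,t,b and np.round(b[0]['location']),proj(c,P).round())
E
```

```text
[0.63009368 0.1922728  0.23091607] [-2.3221475  -5.25850195 -3.72661636] [-1.1909315   0.62603758  0.02479527] [ 1.79877644e+02 -5.48868686e-02  8.99984557e+01]
radius 0.17027361916344128 ang 1.8273201641835757
[0, 0.002, 0.001, 0, 0, 0, 0], scene bottle [204. 228.] [205. 225.]
scene dish [295. 223.] [290. 192.]
scene objective [355. 276.] [355. 274.]
scene rack [221. 168.] [219. 164.]
top bottle [285. 137.] [283. 135.]
top dish [297. 260.] [296. 260.]
top objective [154. 209.] [152. 209.]
top rack [361. 196.] [361. 196.]
```

```bash
python3 -c "
from h import *
print(env.get_obs()['joint_velocities'].round(2)); print(env.sign_off())"
```

```text
[-0.04  0.06  0.07  0.03  0.1  -0.05  0.02]
the job is handed in; nothing more can be done
None
```

The job is handed in at about 22 s: the rack hangs upright on both prongs, released, and the still-gripped lid is held at about 1.83 rad; the bottle, dish and objective look unmoved (the dish by the top view only).

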